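# Set the foot pad of a lacquered shaver handle

## Task

Pick up the gold-trimmed shaver handle and, keeping it upright, set it down gently in the orange-rimmed sprung seat of the grey foot-pad press with its oblong foot down inside the rim, and let go only when it stands (no drop). Then press on its top to sink the seat by about 10 mm, hold it down for a good second so that the adhesive pad takes, and let it come up again, leaving the handle standing in the seat. The lacquered shell is delicate: never squeeze, press or bump it with more than about 10 N, and leave the silver-trimmed handles, the bottle and the screwdriver where they are.

Things in the scene. Friction and masses are not known exactly. Their poses are not given: they have to be found in the camera images.
- gold_handle: the handle to treat: upright shaver handle, 150 mm tall: black oblong foot 56 x 40 x 10 mm high, black body (44 x 30 mm to 55 mm height, 36 x 26 mm above), gold crown 42 x 26 mm from 128 mm to the flat top. Origin: centre of the foot's underside; x along the foot's long side, y across the flats (26 mm apart above 55 mm height: grip there), z up. 0.1 to 0.2 kg
- silver_handle_a: bystander, standing: same shape and axes as the gold-trimmed handle, but with silver crown and trim
- silver_handle_b: bystander, standing: same shape and axes as the gold-trimmed handle, but with silver crown and trim
- bottle: bystander: white bottle with a blue cap, 48 mm across, 110 mm tall, standing; origin at the centre of its underside
- screwdriver: bystander: screwdriver with a yellow handle, 180 mm long, lying along its x axis; origin about under its middle
- press: foot-pad press, fixed to the table: grey housing 150 (x) x 120 (y) x 40 mm high, the white sprung seat with its orange rim in the middle of its top. Origin at the centre of its underside, x along the long side, z up
- seat_floor (a point): centre of the seat's floor, where the foot rests: 58 mm above the table with the seat up, moving down with it. The oblong recess measures 62 (along x) x 46 mm (along y) inside an orange rim 10 mm wide and 7 mm high; the foot fits only with its long side along the recess's long side, either way round. Axes as the press
- seat (a joint): how far the seat is pressed down, in m: 0 up, 0.014 at its hard stop. The spring carries the handle without sinking; sinking it needs about 2 N to start and about 7 N at 0.010
Not all that is in view belongs to the job. Leave any green or red look-alike of the gold_handle alone. Several things have the shape of the press; the one meant has the colours described above.

How it is judged:
On the way, in this order (a step that is already met when the one before it is completed fails the run):
1. the gold-trimmed handle stands in the seat, foot down inside the rim, let go, the seat still up (horizontal distance between gold_handle and seat_floor below 0.008 m and z of gold_handle in the frame of seat_floor between -0.003 and 0.003 m and angle between gold_handle's own z axis and vertical below 0.06 rad and contact force between the fingers and gold_handle below 0.05 N and value of joint seat below 0.003 m), for 0.2 s.
2. the robot presses the handle and with it the seat down by at least 7 mm for 0.7 s (horizontal distance between gold_handle and seat_floor below 0.008 m and z of gold_handle in the frame of seat_floor between -0.003 and 0.003 m and angle between gold_handle's own z axis and vertical below 0.06 rad and value of joint seat above 0.007 m and contact force between the fingers and gold_handle above 0.5 N), for 0.7 s.
At the end, for the whole second after the job is handed in: the gold-trimmed handle stands at rest in the seat: within 8 mm of its centre, its foot on the seat floor within 3 mm, upright within 0.06 rad, untouched, and the seat up again (joint below 3 mm) (all of step 1 and linear speed of gold_handle below 0.02 m/s).
It fails at once if the gold-trimmed handle gripped or pressed too hard by the fingers (over 25 N in all, both sides of a grip added) (contact force between the fingers and gold_handle above 25 N).
It fails at once if the gold-trimmed handle bumped or pressed too hard on the press (over 25 N) (contact force between gold_handle and press above 25 N).
It fails at once if the gold-trimmed handle dropped: moving at over 0.3 m/s while the fingers do not touch it (a fall of more than about 5 mm) (contact force between the fingers and gold_handle below 0.05 N and linear speed of gold_handle above 0.3 m/s).
It fails at once if the gold-trimmed handle tipped by more than 0.5 rad (angle between gold_handle's own z axis and vertical above 0.5 rad).
It fails at once if a silver-trimmed handle, the bottle or the screwdriver moved by more than 20 mm, or a silver-trimmed handle or the bottle tipped (distance of any of silver_handle_a, silver_handle_b, bottle, screwdriver from where it was at the start of the episode above 0.02 m or angle between any of silver_handle_a, silver_handle_b, bottle's own z axis and vertical above 0.3 rad).
It also fails if it takes over 69 s, if anything falls off the work surface, if the arm or the gripper's body presses on something with over 40 N, if the wrist force passes 120 N, or if a joint passes its speed limit or range.

## Robot

A 6-joint arm with a two-finger parallel gripper is mounted at the origin on the work surface. World frame = base frame: x ahead of the robot, y to its left, z up, the work surface at z = 0. Lengths are in m, angles in rad, forces in N, time in s.
With the tool pointing down it reaches from about 0.275 to 1 m from the base axis. Payload 8.4 kg.
Tool frame: the origin (TCP) lies at the very end of the fingers, on their centre line; the grasp point (between the pads) lies grasp_offset behind it (grasp_offset is the distance from the TCP to the grasp point, in m); z points along the fingers, y is the line along which they close (so a half turn about z gives the same grasp; the last joint's range is limited). The gripper opens to 85 mm and grips with 20 to 120 N. Pads are 22 mm wide; open, the fingers measure 114 mm over their backs; the gripper's body (76 mm by 85 mm) begins 54 mm behind the grasp point. The pads swing forward as they close: fully open they stand 13 mm farther back than shut.
Start: joints at [1.326, 0.353, 1.633, -0, 1.155, -0.002], TCP at [0.15, 0.607, 0.231] pointing down, gripper open.
Joint ranges: [-2.63, 2.63], [-0.92, 2.1], [0.06, 2.66], [-1.3, 4.44], [0, 2.69], [-3.02, 3.02]. Speed limits (rad/s): [2.22, 2.22, 2.79, 3.14, 3.14, 3.14].

## Interface

Orientations are given as a unit quaternion [w, x, y, z].
In Python, from plant import state, snapshot, job_done, outline_of, tip_of, grasp_offset gives the robot as it stands.
- The arm moves only by the tool servo_tool, never from a script. Its arguments are lists of equal length, an entry for each row: "delta_pos": the shift along the tool's x, y, z in cm, a list of three; "dr": the turn, a rotation vector about the tool's x, y, z in degrees, a list of three; "gripper": the finger opening in cm, from 0 to 8.54. A call has 1 to 20 rows; each row is the pose to reach, as a shift and turn from the pose commanded when the call began, along the tool's axes at that moment; what a row does not reach only later rows make up. A row lasts 1/10 s, in which the tool goes at most 50 mm and 8.59 degrees, less where a joint would pass 70% of its speed; a pose out of reach is approached as far as the arm can. A call with a gripper value outside its range is refused whole. The fingers move at their own pace and stop on an object; "newtons" is the grip in N (left out, the last holds). Time passes only in rows, so rows that repeat a pose let the fingers close. It gives the time, the measured TCP pose, the force, the opening and the grip force at its end, in the units of the state.
- state(): the state, without advancing time (a new reading comes with each control period).
- snapshot(name): name is "scene" or "top" or "wrist"; returns a dict with "image" (384x512x3 uint8, blue, green, red), "z_map" (384x512 float32, m along the optical axis (not along the pixel's ray), 0 where there is no reading), "fx", "fy", "cx", "cy" (pixels), "R" (3x3) and "t" (3): a world point X has camera coordinates R X + t; the wrist camera has in their place "tool_from_camera" (4x4, takes a point from camera to tool coordinates, whose origin is the TCP and whose axes are the flange's). Camera axes: x right, y down, z forward; pixel columns grow to the right and rows downward; lengths in m; the calibration is good to about 2 mm. A picture is of the moment at which its call begins: read the wrist's pose just before it.
- job_done(): hands the job in; it is judged then, once.
Trained networks look in the newest picture that a camera, given by its name, has taken for a name from the list of things; names that differ only in an ending like _2 or _b are one class to them, and where a whole thing is asked for, a point or a joint stands for the part that bears it (a point fixed in the world has none). Each returns a list of dicts, best first, with "conf" (0 to 1); they miss things now and then, are a little off and sometimes report something else, mostly with a low value. They report only what shows in the picture. A call takes as long as a camera call. They do not tell look-alikes from the thing itself.
- outline_of(camera, thing): "pixels" (384x512 bool, what is visible of it) and "extent" ([left, top, width, height] in pixels, round what is visible of it).
- tip_of(camera, thing): "uv" ([column, row] in pixels: a listed point, or the origin of a listed thing).
The state is a dict: "t": time; "joint_pos": joint angles; "dq": joint speeds; "joint_efforts": joint torques, N m; "eef_pos": TCP position; "tool_rot": TCP orientation; "ft_force": force on the tool from outside, world axes, zero at the start; "ft_torque": the same for the moment, N m; "width": finger opening in m; "gripper_force": force on a finger pad.
Only numpy, scipy, OpenCV 4.12 (cv2) and the standard library are available. Lean on these libraries where they do the work, as an engineer would, in place of code of your own. Each camera call takes 0.05 s, during which the arm holds its last target. There are 200 camera calls.

## Working session

There is one attempt and no reset: what is moved stays moved. The work goes in short steps, Python scripts to look and compute and a tool call to move; the robot and the scene stay as the last step left them, time stands still between calls to the robot, and variables do not carry over. Pictures are saved under pics/ and viewed, at most 10 in all, crops included, and the job is handed in when it is done.

Besides the shell and the picture viewer there is one more tool, called after "Request:" as name(argument=value, ...) on one line, values as JSON. servo_tool: Moves the arm, as the interface text tells. Its arguments: {"type":"object","properties":{"delta_pos":{"type":"array"},"dr":{"type":"array"},"gripper":{"type":"array"},"newtons":{"type":"number"}},"required":["delta_pos","dr","gripper"]}

```bash
ls; mkdir -p pics; python3 - <<'E'
from plant import *
import cv2,numpy as np,pickle
s=state();print(s,grasp_offset if not callable(grasp_offset) else grasp_offset())
a=snapshot("scene");b=snapshot("top")
pickle.dump((a,b),open('s.pkl','wb'))
cv2.imwrite('pics/a.png',a['image']);cv2.imwrite('pics/b.png',b['image'])
for c in("scene","top"):
  for n in("gold_handle","press","seat_floor"):
    print(c,n,[(np.round(d['uv'],1),round(d['conf'],2)) for d in tip_of(c,n)])
E
```

```text
pics
{'t': 0.0, 'joint_pos': array([ 1.32561021e+00,  3.53626773e-01,  1.63416714e+00,  2.40470861e-05,
        1.15516565e+00, -2.37329243e-03]), 'dq': array([ 0.00023813,  0.00030604,  0.00035937,  0.00161525, -0.00100451,
       -0.00186099]), 'joint_efforts': array([-1.15143819e-03, -6.05261636e+01, -3.42062902e+01,  2.04603566e-05,
        9.59168945e-03, -4.91285391e-05]), 'eef_pos': array([0.15013048, 0.60620348, 0.2305609 ]), 'tool_rot': array([-9.52941735e-05,  1.21113187e-01,  9.92638468e-01, -6.76866234e-04]), 'ft_force': array([0.16954198, 0.15779694, 0.05367853]), 'ft_torque': array([-0.01233942, -0.06493631,  0.04052926]), 'gripper_force': 0.0, 'width': 0.08533813177224624} 0.0187
scene gold_handle [(array([223.9, 268.9]), 0.97), (array([270.2, 233.3]), 0.72)]
scene press [(array([131.6, 274.7]), 0.97), (array([132.9, 195.8]), 0.86)]
scene seat_floor [(array([124.4, 179.2]), 0.88), (array([119.6, 257.1]), 0.82), (array([307.2, 211.3]), 0.59)]
top gold_handle [(array([251.3, 174.2]), 0.82), (array([309.5, 159.1]), 0.79), (array([233.2, 212.3]), 0.56)]
top press [(array([355.9, 300.8]), 0.88), (array([390.8, 194.9]), 0.64)]
top seat_floor [(array([397.6, 194.2]), 0.83), (array([363.4, 300.9]), 0.58)]
```

View pics/a.png

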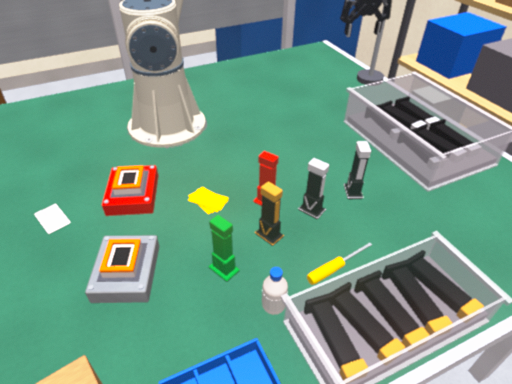

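View pics/b.png

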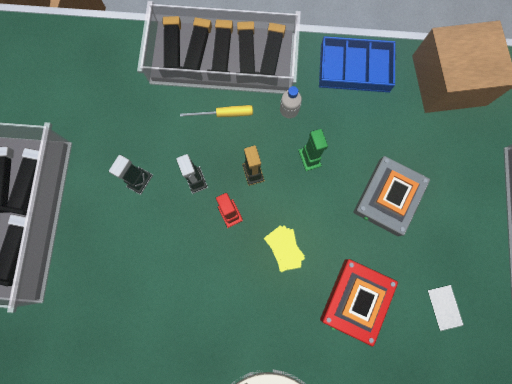

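The scene view shows the gold handle with its foot near (270,236), the grey press at (122,258), and red and green look-alikes around it. In the top view the gold crown is at (253,155) with its foot at (253,176), and the grey press's seat is at (398,194).

```bash
cat >h.py <<'E'
import numpy as np,cv2
def cloud(s,R=None,t=None):
    R=s['R'] if R is None else R; t=s['t'] if t is None else t
    v,u=np.mgrid[:384,:512]; z=s['z_map'].astype(float)
    P=np.stack([(u-s['cx'])/s['fx']*z,(v-s['cy'])/s['fy']*z,z],-1)
    W=(P-np.ravel(t))@np.asarray(R); W[z==0]=np.nan
    return W
def rect(P):
    (c,wh,a)=cv2.minAreaRect(P[:,:2].astype(np.float32)*1000)
    if wh[0]<wh[1]: wh=wh[::-1]; a+=90
    return np.round(c,1),np.round(wh,1),(a+90)%180-90   # long side direction deg in world xy
E
python3 - <<'E'
import pickle
from h import *
a,b=pickle.load(open('s.pkl','rb'))
for nm,s,boxes in(("top",b,{"gold":(240,140,268,190),"press":(355,150,432,238)}),("scene",a,{"gold":(252,178,288,245),"press":(85,232,160,302)})):
    W=cloud(s);hsv=cv2.cvtColor(s['image'],cv2.COLOR_BGR2HSV)
    print(nm,'cam',-np.asarray(s['R']).T@np.ravel(s['t']))
    for k,(x0,y0,x1,y1) in boxes.items():
        m=np.zeros((384,512),bool);m[y0:y1,x0:x1]=1
        m&=~np.isnan(W[...,2])
        o=m&(hsv[...,0]>5)&(hsv[...,0]<28)&(hsv[...,1]>130)&(hsv[...,2]>90)
        P=W[o];print(k,'orange',len(P),np.percentile(P[:,2],[5,50,95]).round(4))
        if k=="gold":
            Q=P[P[:,2]>.144];print(' top',len(Q),rect(Q),np.median(Q,0))
            Q=W[m];Q=Q[(Q[:,2]>.02)];print(' all',len(Q),rect(Q))
            Q=W[m];Q=Q[(Q[:,2]>.004)&(Q[:,2]<.014)];print(' foot',len(Q),rect(Q))
        else:
            Q=P[(P[:,2]>.055)&(P[:,2]<.075)];print(' rim',len(Q),rect(Q),np.median(Q,0))
            Q=W[m];Q=Q[(Q[:,2]>.034)&(Q[:,2]<.046)];print(' housing',len(Q),rect(Q))
    # neighbours
W=cloud(b)
for n,(u,v) in dict(redtop=(227,202),redfoot=(233,221),silA=(186,163),silAfoot=(196,185),green=(318,140),bottle=(292,92)).items(): print(n,W[v,u].round(3))
E
```

```text
top cam [0.3496248  0.05264043 0.91198183]
gold orange 202 [0.1471 0.1491 0.1514]
 top 202 (array([568.2,  80. ]), array([38.5, 24. ]), 21.66937255859375) [0.5685197  0.08002994 0.14913781]
 all 464 (array([569.7,  80.2]), array([43.6, 31.3]), 21.63387680053711)
 foot 122 (array([590.1,  82.7]), array([103.3,  50.1]), 8.720229148864746)
press orange 524 [0.0607 0.0641 0.0664]
 rim 522 (array([ 535.1, -247.5]), array([82. , 67.3]), -24.229469299316406) [ 0.53476158 -0.24649073  0.06407885]
 housing 2143 (array([ 534.9, -247.1]), array([150.7, 120.3]), -24.03528594970703)
scene cam [ 1.11375193 -0.23200067  0.69945681]
gold orange 521 [0.0079 0.1342 0.1507]
 top 193 (array([570.4,  77.8]), array([42.9, 26.8]), 21.8542537689209) [0.57290223 0.07724999 0.14948186]
 all 1151 (array([526.6,  96. ]), array([143.1,  48.2]), -21.48566436767578)
 foot 187 (array([530.8,  97.5]), array([153.5,  76.2]), -26.359569549560547)
press orange 602 [0.0604 0.0647 0.0664]
 rim 602 (array([ 534.1, -248.9]), array([84.6, 66.8]), -23.76299285888672) [ 0.54219479 -0.25078831  0.06474829]
 housing 2039 (array([ 534.6, -248.6]), array([152.1, 120.3]), -24.313705444335938)
redtop [0.469 0.122 0.15 ]
redfoot [0.447 0.116 0.015]
silA [0.544 0.213 0.148]
silAfoot [0.521 0.207 0.04 ]
green [ 0.613 -0.053  0.15 ]
bottle [0.735 0.004 0.11 ]
```

Both cameras agree: the gold handle stands at about (0.569, 0.079) with its long axis at 21.7°, and the press is at (0.5347, -0.248) at -24.1°. The next move takes the tool above the handle with its y axis at -68.3°.

Request:
servo_tool(delta_pos=[[-53.3,-41.1,0],[-53.3,-41.1,0],[-53.3,-41.1,0],[-53.3,-41.1,0],[-53.3,-41.1,0],[-53.3,-41.1,0],[-53.3,-41.1,0],[-53.3,-41.1,0],[-53.3,-41.1,0],[-53.3,-41.1,0],[-53.3,-41.1,0],[-53.3,-41.1,0],[-53.3,-41.1,0],[-53.3,-41.1,0],[-53.3,-41.1,0],[-53.3,-41.1,0],[-53.3,-41.1,0],[-53.3,-41.1,0],[-53.3,-41.1,0],[-53.3,-41.1,0]], dr=[[0,0,144.4],[0,0,144.4],[0,0,144.4],[0,0,144.4],[0,0,144.4],[0,0,144.4],[0,0,144.4],[0,0,144.4],[0,0,144.4],[0,0,144.4],[0,0,144.4],[0,0,144.4],[0,0,144.4],[0,0,144.4],[0,0,144.4],[0,0,144.4],[0,0,144.4],[0,0,144.4],[0,0,144.4],[0,0,144.4]], gripper=[8.54,8.54,8.54,8.54,8.54,8.54,8.54,8.54,8.54,8.54,8.54,8.54,8.54,8.54,8.54,8.54,8.54,8.54,8.54,8.54], newtons=20)

```text
t: 2.4
eef_pos: [0.5688, 0.0797, 0.2313]
tool_rot: [0.0, 0.982, 0.19, 0.0]
ft_force: [0.0, 0.3, -0.0]
width: 0.0856
gripper_force: 0.0
```

```bash
cat >>h.py <<'E'
from scipy.spatial.transform import Rotation as Ro
def wristcloud():
    from plant import state,snapshot
    st=state();s=snapshot("wrist")
    q=st['tool_rot'];Rt=Ro.from_quat([q[1],q[2],q[3],q[0]]).as_matrix()
    T=np.eye(4);T[:3,:3]=Rt;T[:3,3]=st['eef_pos'];T=T@np.asarray(s['tool_from_camera'])
    R=T[:3,:3].T;return st,s,cloud(s,R,-R@T[:3,3]),Rt
E
python3 - <<'E'
from h import *
st,s,W,Rt=wristcloud();cv2.imwrite('pics/w1.png',s['image'])
print(st['eef_pos'],np.degrees(np.arctan2(Rt[1,0],Rt[0,0])),Rt[:,2])
hsv=cv2.cvtColor(s['image'],cv2.COLOR_BGR2HSV)
o=(hsv[...,0]>5)&(hsv[...,0]<28)&(hsv[...,1]>110)&(hsv[...,2]>80)
near=np.hypot(W[...,0]-.569,W[...,1]-.079)<.06
Q=W[o&near&(W[...,2]>.143)&(W[...,2]<.157)];print(len(Q),rect(Q),np.median(Q,0))
Q=W[near&(W[...,2]>.05)&(W[...,2]<.143)];print(len(Q),rect(Q))
E
```

```text
[0.56881018 0.07965815 0.23132355] 21.85500705619813 [ 8.73639655e-05 -4.41227936e-06 -9.99999996e-01]
1884 (array([569.6,  79.1]), array([41.6, 25.2]), 21.2394962310791) [0.57081587 0.07970943 0.14939104]
578 (array([583.2,  84.6]), array([31.8, 16. ]), -61.53035545349121)
```

View pics/w1.png

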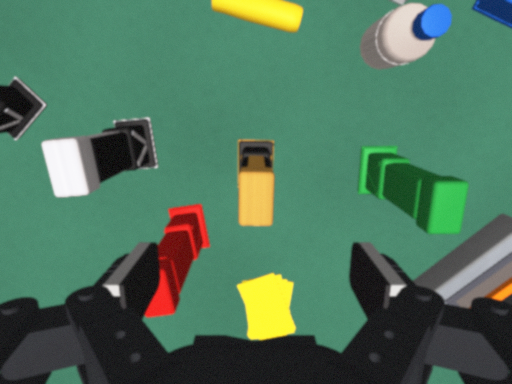

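The crown is centred at about (256,182) to (256,195) in the wrist view. The fit gives (569.6, 79.1) mm at 21.2°, so the tool is aligned. The fingers clear the neighbours, so I'm descending.

Request:
servo_tool(delta_pos=[[0.05,0.08,2],[0.05,0.08,5],[0.05,0.08,8],[0.05,0.08,11],[0.05,0.08,13],[0.05,0.08,14.2],[0.05,0.08,14.2],[0.05,0.08,14.2],[0.05,0.08,14.2],[0.05,0.08,14.2],[0.05,0.08,14.2]], dr=[[0,0,0.2],[0,0,0.2],[0,0,0.2],[0,0,0.2],[0,0,0.2],[0,0,0.2],[0,0,0.2],[0,0,0.2],[0,0,0.2],[0,0,0.2],[0,0,0.2]], gripper=[8.54,8.54,8.54,8.54,8.54,8.54,7,6,5,4,3.5])

```text
t: 3.55
eef_pos: [0.5701, 0.0791, 0.0901]
tool_rot: [0.0, 0.982, 0.186, 0.001]
ft_force: [0.6, 0.1, -0.0]
width: 0.0349
gripper_force: 0.0
```

Request:
servo_tool(delta_pos=[[0,0,0],[0,0,0],[0,0,0],[0,0,0]], dr=[[0,0,0],[0,0,0],[0,0,0],[0,0,0]], gripper=[3.2,3.0,2.8,2.7])

```text
t: 3.95
eef_pos: [0.5696, 0.079, 0.0893]
tool_rot: [0.0, 0.982, 0.186, 0.0]
ft_force: [0.1, -0.8, 0.1]
width: 0.0269
gripper_force: 0.0
```

Request:
servo_tool(delta_pos=[[0,0,0],[0,0,0]], dr=[[0,0,0],[0,0,0]], gripper=[2.6,2.6])

```text
t: 4.15
eef_pos: [0.5696, 0.079, 0.0893]
tool_rot: [-0.0, 0.982, 0.186, 0.0]
ft_force: [-1.1, -0.4, 0.9]
width: 0.0263
gripper_force: 0.0
```

Request:
servo_tool(delta_pos=[[0,0,0],[0,0,0]], dr=[[0,0,0],[0,0,0]], gripper=[2.57,2.57])

```text
t: 4.35
eef_pos: [0.5696, 0.079, 0.0893]
tool_rot: [0.0, 0.982, 0.186, 0.0]
ft_force: [-0.2, 0.1, 1.8]
width: 0.026
gripper_force: 2.7
```

Request:
servo_tool(delta_pos=[[0,0,0],[0,0,0]], dr=[[0,0,0],[0,0,0]], gripper=[2.54,2.54])

```text
t: 4.55
eef_pos: [0.5696, 0.079, 0.0893]
tool_rot: [0.0, 0.982, 0.186, 0.0]
ft_force: [0.3, -0.1, 2.0]
width: 0.0259
gripper_force: 8.6
```

Request:
servo_tool(delta_pos=[[0,0,-0.2],[0,0,-0.5],[0,0,-1],[0,0,-1.5],[0,0,-1.5]], dr=[[0,0,0],[0,0,0],[0,0,0],[0,0,0],[0,0,0]], gripper=[2.54,2.54,2.54,2.54,2.54])

```text
t: 5.05
eef_pos: [0.5702, 0.0791, 0.1052]
tool_rot: [0.0, 0.982, 0.186, 0.001]
ft_force: [0.9, -0.5, -0.7]
width: 0.0261
gripper_force: 8.6
```

Request:
servo_tool(delta_pos=[[0,0,-0.5],[0,0,-1.5],[0,0,-3],[0,0,-5],[0,0,-7],[0,0,-9],[0,0,-11],[0,0,-13],[0,0,-15],[0,0,-16],[0,0,-16.5],[0,0,-16.5]], dr=[[0,0,0],[0,0,0],[0,0,0],[0,0,0],[0,0,0],[0,0,0],[0,0,0],[0,0,0],[0,0,0],[0,0,0],[0,0,0],[0,0,0]], gripper=[2.54,2.54,2.54,2.54,2.54,2.54,2.54,2.54,2.54,2.54,2.54,2.54])

```text
t: 6.25
eef_pos: [0.5697, 0.079, 0.2699]
tool_rot: [0.0, 0.982, 0.186, 0.0]
ft_force: [1.2, -1.3, -0.7]
width: 0.0261
gripper_force: 8.7
```

Request:
servo_tool(delta_pos=[[-0.4,0.7,0],[-1.2,2.3,0],[-2.1,4.1,0],[-3.2,6.1,0],[-4.2,8.1,0],[-5.2,10.1,0],[-6.3,12.1,0],[-7.3,14.1,0],[-8.4,16.1,0],[-9.4,18.1,0],[-10.4,20.1,0],[-11.5,22.1,0],[-12.5,24.1,0],[-13.5,26,0],[-14.3,27.5,0],[-14.9,28.6,0],[-15.2,29.2,0],[-15.2,29.2,0]], dr=[[0,0,1],[0,0,3.5],[0,0,6.5],[0,0,9.5],[0,0,12.5],[0,0,15.5],[0,0,18.5],[0,0,21.5],[0,0,24.5],[0,0,27.5],[0,0,30.5],[0,0,33.5],[0,0,36.5],[0,0,39.5],[0,0,42],[0,0,44.5],[0,0,45.5],[0,0,45.5]], gripper=[2.54,2.54,2.54,2.54,2.54,2.54,2.54,2.54,2.54,2.54,2.54,2.54,2.54,2.54,2.54,2.54,2.54,2.54])

```text
t: 8.05
eef_pos: [0.5349, -0.2489, 0.269]
tool_rot: [-0.0, 0.978, -0.209, -0.0]
ft_force: [-0.4, 0.0, -0.6]
width: 0.026
gripper_force: 8.7
```

```bash
python3 - <<'E'
from h import *
from plant import snapshot
st,s,W,Rt=wristcloud();cv2.imwrite('pics/w2.png',s['image'])
print(st['t'],st['eef_pos'],np.degrees(np.arctan2(Rt[1,0],Rt[0,0])),Rt[:,2],st['ft_force'],st['gripper_force'])
a=snapshot("scene");cv2.imwrite('pics/a2.png',cv2.resize(a['image'][60:320,0:300],None,fx=2,fy=2))
for nm,s,W in(("wrist",s,W),("scene",a,cloud(a))):
    hsv=cv2.cvtColor(s['image'],cv2.COLOR_BGR2HSV)
    o=(hsv[...,0]>5)&(hsv[...,0]<28)&(hsv[...,1]>110)&(hsv[...,2]>80)
    near=np.hypot(W[...,0]-.535,W[...,1]+.248)<.07
    for lo,hi in((.055,.075),(.2,.45)):
        Q=W[o&near&(W[...,2]>lo)&(W[...,2]<hi)]
        if len(Q)>20: print(nm,len(Q),rect(Q),np.percentile(Q[:,2],[2,50,98]))
    Q=W[near&(W[...,2]>.14)&(W[...,2]<.24)]
    if len(Q)>20: print(nm,'body',len(Q),rect(Q),Q[:,2].min(),np.percentile(Q[:,2],[2]))
E
```

```text
8.05 [ 0.53494396 -0.2488631   0.26901554] -24.07964815740059 [-3.47988033e-04  2.33052064e-04 -9.99999912e-01] [-0.42769016  0.01545832 -0.62370656] 8.744489550590515
wrist 1096 (array([ 534.3, -249. ]), array([80.9, 66.2]), -24.178443908691406) [0.05718687 0.0645646  0.06620402]
wrist 9188 (array([ 541. , -251.2]), array([31.5, 29.4]), 66.22301483154297) [0.25028776 0.32838293 0.33037197]
wrist body 2163 (array([ 540.8, -251. ]), array([43.5, 41.1]), -24.110641479492188) 0.18490078100463375 [0.18625395]
scene 634 (array([ 534.5, -248.7]), array([84.5, 67. ]), -24.464035034179688) [0.0584325  0.06446792 0.06704705]
scene 732 (array([ 534.2, -248.3]), array([45.3, 35.7]), -21.031906127929688) [0.20607188 0.30479577 0.33940567]
scene body 788 (array([ 535.4, -247.5]), array([59. , 41.1]), -24.518348693847656) 0.18128729465645121 [0.18301283]
```

View pics/a2.png

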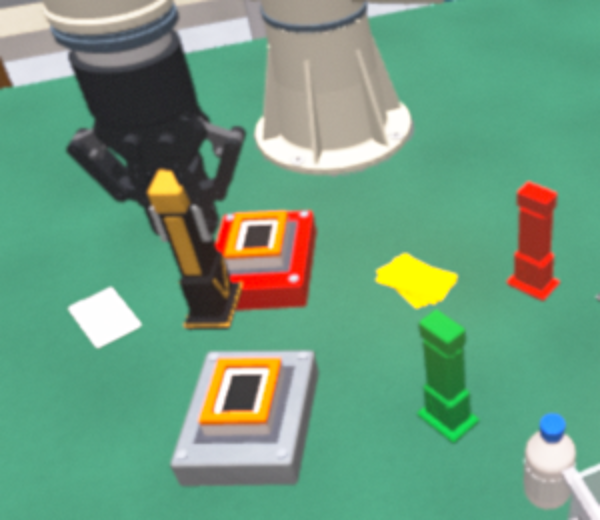

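View pics/w2.png

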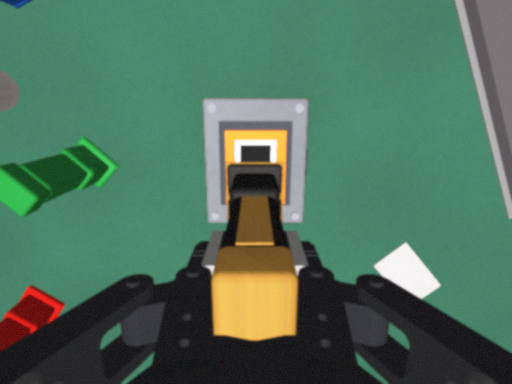

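The scene view shows the handle upright in the gripper, over the press. The wrist view shows the seat at about (256,160), squarely behind the handle. Foot and seat axes agree within 1 mm and 0.5°. I'm lowering to just above the rim and checking again there.

Request:
servo_tool(delta_pos=[[0,0,0.5],[0,0,2],[0,0,4],[0,0,6],[0,0,8],[0,0,9.5],[0,0,10.3],[0,0,10.7],[0,0,11],[0,0,11],[0,0,11]], dr=[[0,0,0],[0,0,0],[0,0,0],[0,0,0],[0,0,0],[0,0,0],[0,0,0],[0,0,0],[0,0,0],[0,0,0],[0,0,0]], gripper=[2.54,2.54,2.54,2.54,2.54,2.54,2.54,2.54,2.54,2.54,2.54])

```text
t: 9.25
eef_pos: [0.5355, -0.2485, 0.1599]
tool_rot: [0.0, 0.978, -0.208, 0.001]
ft_force: [0.0, 0.2, -1.2]
width: 0.0261
gripper_force: 8.7
```

```bash
python3 - <<'E'
from h import *
from plant import snapshot
st,s,W,Rt=wristcloud();cv2.imwrite('pics/w3.png',s['image'][100:260,150:360])
print(st['t'],st['eef_pos'],np.degrees(np.arctan2(Rt[1,0],Rt[0,0])),st['ft_force'],st['gripper_force'])
a=snapshot("scene");A=cv2.resize(a['image'][150:310,70:180],None,fx=3.5,fy=3.5)
B=cv2.resize(s['image'][100:260,150:360],(735,560))[:, 160:560]
cv2.imwrite('pics/c3.png',np.hstack([A,B]))
E
```

```text
9.25 [ 0.53550441 -0.24854197  0.15993392] -24.011701023236444 [ 0.0101949   0.22469751 -1.17485591] 8.736986517906189
```

View pics/c3.png

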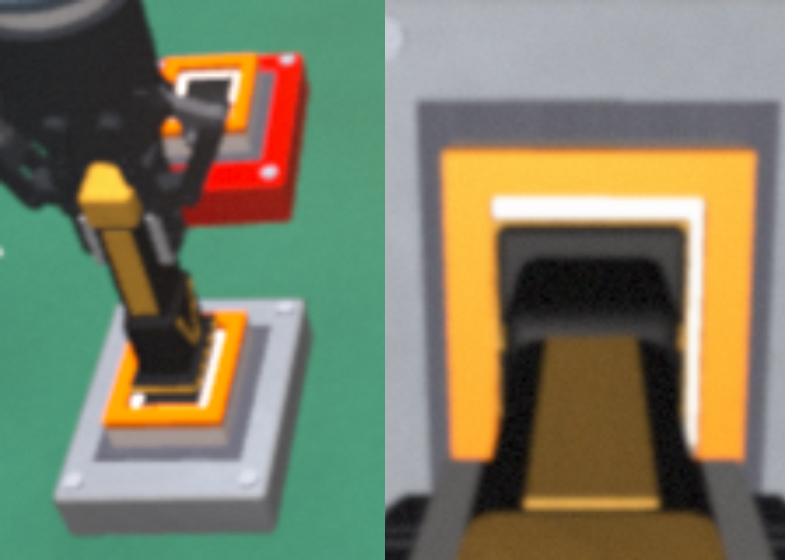

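The scene crop shows the foot aligned over the recess. In the wrist crop the foot spans columns 497–685 and the recess 492–705, about 1–1.5 mm off sideways. I'm checking that with depth.

```bash
python3 - <<'E'
from h import *
from plant import snapshot
st,s,W,Rt=wristcloud()
a=snapshot("scene")
for nm,s,W in(("wrist",s,W),("scene",a,cloud(a))):
    L=(W-st['eef_pos'])@Rt*1000; z=W[...,2]
    hsv=cv2.cvtColor(s['image'],cv2.COLOR_BGR2HSV)
    o=(hsv[...,0]>5)&(hsv[...,0]<28)&(hsv[...,1]>110)&(hsv[...,2]>80)
    near=np.hypot(L[...,0],L[...,1])<70
    r=L[o&near&(z>.06)&(z<.068)]
    f=L[near&~o&(hsv[...,2]<110)&(z>.071)&(z<.083)]
    for k,Q in(("rim",r),("foot",f)):
        print(nm,k,len(Q),'x',np.percentile(Q[:,0],[1,99]).round(1),'y',np.percentile(Q[:,1],[1,99]).round(1))
    print(rect(W[o&near&(z>.06)&(z<.068)]))
    f=L[near&~o&(z>.075)&(z<.1)]
    h=np.histogram2d(f[:,2],f[:,2],bins=1)
    for lo in(-24,20,40,60):pass
    for zl in(.078,.085,.095,.105,.115):
        g=L[near&(z>zl)&(z<zl+.006)]
        if len(g)>15: print(zl,len(g),'x',np.percentile(g[:,0],[2,98]).round(1),'y',np.percentile(g[:,1],[2,98]).round(1))
E
```

```text
wrist rim 3101 x [-28.8  39.5] y [-31.8  33.7]
wrist foot 592 x [-7.1 26. ] y [-19.   18.2]
(array([ 539.3, -251.4]), array([70.1, 66. ]), -24.19988250732422)
0.078 813 x [-7.2 27.1] y [-20.1  19.3]
0.085 69 x [18.2 21.2] y [-14.1  13.4]
0.095 84 x [18.7 21.3] y [-13.8  13.4]
0.105 104 x [19.7 21.3] y [-14.  13.]
0.115 133 x [12.9 21.3] y [-16.   14.9]
scene rim 434 x [-40.9  40.6] y [-32.6  33.3]
scene foot 87 x [-22.7  26.9] y [-18.5  15.1]
(array([ 535.2, -248.8]), array([82.7, 68.3]), -22.89160919189453)
0.078 155 x [-24.6  27.9] y [-21.   17.9]
0.085 43 x [-14.9  21.6] y [-16.1  11.3]
0.095 46 x [-15.9  22.8] y [-16.   12.5]
0.105 49 x [-11.4  22.7] y [-16.8  12.3]
0.115 50 x [-14.9  22.4] y [-16.6  11.5]
```

The foot sits 1.3 mm to the -y side of the recess centre and x is fine. I'm correcting y and lowering gently.

Request:
servo_tool(delta_pos=[[0,0.12,0],[0,0.12,0],[0,0.12,0.2],[0,0.12,0.4],[0,0.12,0.6],[0,0.12,0.8],[0,0.12,1.0],[0,0.12,1.0]], dr=[[0,0,0],[0,0,0],[0,0,0],[0,0,0],[0,0,0],[0,0,0],[0,0,0],[0,0,0]], gripper=[2.54,2.54,2.54,2.54,2.54,2.54,2.54,2.54])

```text
t: 10.25
eef_pos: [0.5344, -0.2494, 0.1489]
tool_rot: [-0.0, 0.978, -0.208, -0.0]
ft_force: [0.9, -0.5, -1.3]
width: 0.0261
gripper_force: 8.7
```

Request:
servo_tool(delta_pos=[[0,0,0.05],[0,0,0.1],[0,0,0.15],[0,0,0.15]], dr=[[0,0,0],[0,0,0],[0,0,0],[0,0,0]], gripper=[2.54,2.54,2.54,2.54])

```text
t: 10.65
eef_pos: [0.5346, -0.2494, 0.1478]
tool_rot: [-0.0, 0.978, -0.208, 0.0]
ft_force: [-0.1, -0.2, -1.7]
width: 0.0259
gripper_force: 8.7
```

Request:
servo_tool(delta_pos=[[0,0,0.05],[0,0,0.05],[0,0,0.05]], dr=[[0,0,0],[0,0,0],[0,0,0]], gripper=[2.54,2.54,2.54])

```text
t: 10.95
eef_pos: [0.5347, -0.2495, 0.1473]
tool_rot: [0.0, 0.978, -0.208, 0.0]
ft_force: [-0.9, 0.2, -0.1]
width: 0.0257
gripper_force: 8.8
```

Request:
servo_tool(delta_pos=[[0,0,0.05],[0,0,0.05],[0,0,0.05]], dr=[[0,0,0],[0,0,0],[0,0,0]], gripper=[2.54,2.54,2.54])

```text
t: 11.25
eef_pos: [0.5347, -0.2495, 0.147]
tool_rot: [0.0, 0.978, -0.208, 0.0]
ft_force: [-0.9, 0.2, 3.2]
width: 0.026
gripper_force: 9.1
```

The foot has contact at 0.147, as expected. I'm releasing slowly.

Request:
servo_tool(delta_pos=[[0,0,-0.02],[0,0,-0.02],[0,0,-0.02],[0,0,-0.02],[0,0,-0.02],[0,0,-0.02]], dr=[[0,0,0],[0,0,0],[0,0,0],[0,0,0],[0,0,0],[0,0,0]], gripper=[2.54,2.57,2.59,2.62,2.7,2.8])

```text
t: 11.85
eef_pos: [0.5345, -0.2494, 0.1468]
tool_rot: [-0.0, 0.978, -0.208, -0.0]
ft_force: [0.1, 0.1, 0.7]
width: 0.0276
gripper_force: 0.0
```

Request:
servo_tool(delta_pos=[[0,0,0],[0,0,0],[0,0,0],[0,0,0],[0,0,0],[0,0,0],[0,0,0]], dr=[[0,0,0],[0,0,0],[0,0,0],[0,0,0],[0,0,0],[0,0,0],[0,0,0]], gripper=[3,3.5,4,4.5,5.5,6,6])

```text
t: 12.55
eef_pos: [0.5346, -0.2495, 0.147]
tool_rot: [0.0, 0.978, -0.208, 0.0]
ft_force: [0.1, 0.0, -0.6]
width: 0.0603
gripper_force: 0.0
```

```bash
python3 - <<'E'
from h import *
from plant import snapshot
st,s,W,Rt=wristcloud();a=snapshot("scene")
print(st['t'],st['eef_pos'],st['ft_force'],st['width'])
A=cv2.resize(a['image'][150:310,70:180],None,fx=3.5,fy=3.5)
B=cv2.resize(s['image'],None,fx=.8,fy=1)[:, :]
cv2.imwrite('pics/c4.png',np.hstack([A,cv2.resize(s['image'],(413,560))]))
for nm,s,W in(("wrist",s,W),("scene",a,cloud(a))):
    L=(W-st['eef_pos'])@Rt*1000; z=W[...,2]
    hsv=cv2.cvtColor(s['image'],cv2.COLOR_BGR2HSV)
    o=(hsv[...,0]>5)&(hsv[...,0]<28)&(hsv[...,1]>110)&(hsv[...,2]>80)
    near=np.hypot(L[...,0],L[...,1])<70
    for k,lo,hi in(("rim",.056,.068),("crown",.2,.22)):
        Q=W[o&near&(z>lo)&(z<hi)]
        if len(Q)>20:print(nm,k,len(Q),rect(Q),np.median(Q,0))
E
```

```text
12.55 [ 0.53462905 -0.24946918  0.14699588] [ 0.05506511  0.0321874  -0.55707533] 0.06026092861756946
wrist rim 3950 (array([ 533.8, -248.9]), array([82.3, 66.3]), -24.187522888183594) [ 0.54988775 -0.26040367  0.06464344]
wrist crown 6281 (array([ 548.2, -233.2]), array([68.5, 25.7]), 76.2510986328125) [ 0.54573171 -0.25360974  0.20731068]
scene rim 571 (array([ 534. , -248.5]), array([84.4, 66.7]), -24.786720275878906) [ 0.55526331 -0.24608665  0.06455663]
scene crown 183 (array([ 543.3, -251.7]), array([26.8, 25.8]), -23.388442993164062) [ 0.54700163 -0.2523544   0.20714492]
```

View pics/c4.png

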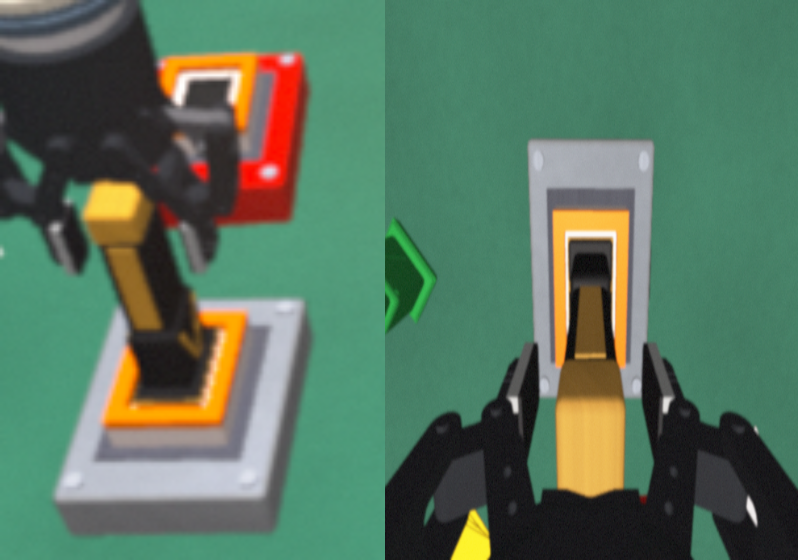

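The handle stands in the recess, with its crown top at 0.207 and the rim at 0.0646, so the seat is still up. I'm raising the tool, closing the fingers and measuring the crown before pressing.

Request:
servo_tool(delta_pos=[[0,0,-0.5],[0,0,-2],[0,0,-4],[0,0,-6],[0,0,-8],[0,0,-10],[0,0,-12],[0,0,-12],[0,0,-12]], dr=[[0,0,0],[0,0,0],[0,0,0],[0,0,0],[0,0,0],[0,0,0],[0,0,0],[0,0,0],[0,0,0]], gripper=[6,6,6,6,6,6,6,4,2])

```text
t: 13.55
eef_pos: [0.5348, -0.2495, 0.2679]
tool_rot: [0.0, 0.978, -0.208, 0.001]
ft_force: [-0.6, 0.6, -0.7]
width: 0.0316
gripper_force: 0.0
```

Request:
servo_tool(delta_pos=[[0,0,0],[0,0,0],[0,0,0],[0,0,0],[0,0,0]], dr=[[0,0,0],[0,0,0],[0,0,0],[0,0,0],[0,0,0]], gripper=[0,0,0,0,0])

```text
t: 14.05
eef_pos: [0.5345, -0.2494, 0.2667]
tool_rot: [-0.0, 0.978, -0.208, -0.0]
ft_force: [-0.5, -0.1, 0.1]
width: 0.0002
gripper_force: 0.0
```

```bash
python3 - <<'E'
from h import *
from plant import snapshot
st,s,W,Rt=wristcloud();a=snapshot("scene");b=snapshot("top")
print(st['t'],st['eef_pos'],st['ft_force'],st['width'])
for nm,s,W in(("wrist",s,W),("scene",a,cloud(a)),("top",b,cloud(b))):
    z=W[...,2]
    hsv=cv2.cvtColor(s['image'],cv2.COLOR_BGR2HSV)
    o=(hsv[...,0]>5)&(hsv[...,0]<28)&(hsv[...,1]>110)&(hsv[...,2]>80)
    near=np.hypot(W[...,0]-.5346,W[...,1]+.2495)<.07
    for k,lo,hi in(("rim",.056,.068),("crown",.203,.213)):
        Q=W[o&near&(z>lo)&(z<hi)]
        if len(Q)>20:print(nm,k,len(Q),rect(Q),np.median(Q,0))
E
```

```text
14.05 [ 0.53453244 -0.24942399  0.26667067] [-0.51650106 -0.13178121  0.07217688] 0.00022400425256603068
wrist rim 1758 (array([ 533.7, -248.8]), array([82.3, 66.1]), -24.15264129638672) [ 0.54492821 -0.25883808  0.06463963]
wrist crown 2037 (array([ 534.8, -249.2]), array([40.7, 26. ]), -23.471420288085938) [ 0.53776995 -0.25037248  0.20746867]
scene rim 568 (array([ 534.2, -248.6]), array([84.3, 66.9]), -24.116897583007812) [ 0.55535743 -0.2470446   0.06457956]
scene crown 245 (array([ 535.9, -248.6]), array([41.9, 26.2]), -23.60314178466797) [ 0.53792526 -0.24882238  0.20746811]
top rim 418 (array([ 535.1, -247.4]), array([82.8, 67.1]), -24.990455627441406) [ 0.51851947 -0.23333778  0.06414624]
top crown 298 (array([ 534.7, -246.8]), array([41.3, 25.7]), -21.916595458984375) [ 0.53454605 -0.24657164  0.20683413]
```

The handle is upright, with crown centre (534.8, -249.2) directly under the TCP. I'm descending to just above the top, then pressing slowly.

Request:
servo_tool(delta_pos=[[0,0,1],[0,0,2.5],[0,0,4],[0,0,4.8],[0,0,5.3],[0,0,5.4],[0,0,5.5],[0,0,5.5]], dr=[[0,0,0],[0,0,0],[0,0,0],[0,0,0],[0,0,0],[0,0,0],[0,0,0],[0,0,0]], gripper=[0,0,0,0,0,0,0,0])

```text
t: 15.0
eef_pos: [0.5349, -0.2496, 0.2124]
tool_rot: [0.0, 0.978, -0.208, 0.0]
ft_force: [0.5, -0.1, -0.7]
width: 0.0004
gripper_force: 0.0
```

Request:
servo_tool(delta_pos=[[0,0,0.05],[0,0,0.1],[0,0,0.15],[0,0,0.2],[0,0,0.25],[0,0,0.3],[0,0,0.35],[0,0,0.4],[0,0,0.45],[0,0,0.5],[0,0,0.55],[0,0,0.6],[0,0,0.6]], dr=[[0,0,0],[0,0,0],[0,0,0],[0,0,0],[0,0,0],[0,0,0],[0,0,0],[0,0,0],[0,0,0],[0,0,0],[0,0,0],[0,0,0],[0,0,0]], gripper=[0,0,0,0,0,0,0,0,0,0,0,0,0])

```text
t: 16.3
eef_pos: [0.5347, -0.2495, 0.206]
tool_rot: [0.0, 0.978, -0.208, 0.0]
ft_force: [-0.4, -0.7, 3.0]
width: 0.0003
gripper_force: 1.7
```

Contact came near 0.208 and the force is following the spring. I'm continuing down to 0.198.

Request:
servo_tool(delta_pos=[[0,0,0.05],[0,0,0.1],[0,0,0.15],[0,0,0.2],[0,0,0.25],[0,0,0.3],[0,0,0.35],[0,0,0.4],[0,0,0.45],[0,0,0.5],[0,0,0.5]], dr=[[0,0,0],[0,0,0],[0,0,0],[0,0,0],[0,0,0],[0,0,0],[0,0,0],[0,0,0],[0,0,0],[0,0,0],[0,0,0]], gripper=[0,0,0,0,0,0,0,0,0,0,0])

```text
t: 17.4
eef_pos: [0.5347, -0.2495, 0.2011]
tool_rot: [0.0, 0.978, -0.208, 0.0]
ft_force: [-1.2, -0.5, 5.5]
width: 0.0002
gripper_force: 2.9
```

Request:
servo_tool(delta_pos=[[0,0,0.1],[0,0,0.2],[0,0,0.3],[0,0,0.3],[0,0,0.3]], dr=[[0,0,0],[0,0,0],[0,0,0],[0,0,0],[0,0,0]], gripper=[0,0,0,0,0])

```text
t: 17.9
eef_pos: [0.5348, -0.2495, 0.1983]
tool_rot: [0.0, 0.978, -0.208, 0.0]
ft_force: [-0.8, -0.2, 7.1]
width: -0.0002
gripper_force: 3.6
```

```bash
python3 - <<'E'
from h import *
from plant import snapshot,state
st=state();a=snapshot("scene")
print(st['t'],st['eef_pos'],st['ft_force'])
W=cloud(a);z=W[...,2];hsv=cv2.cvtColor(a['image'],cv2.COLOR_BGR2HSV)
o=(hsv[...,0]>5)&(hsv[...,0]<28)&(hsv[...,1]>110)&(hsv[...,2]>80)
near=np.hypot(W[...,0]-.5346,W[...,1]+.2495)<.07
for lo,hi in((.045,.068),(.188,.213)):
    Q=W[o&near&(z>lo)&(z<hi)];print(len(Q),np.median(Q[:,2]),np.percentile(Q[:,2],90),rect(Q))
E
```

```text
17.9 [ 0.5347927  -0.24954489  0.19830576] [-0.77415333 -0.22554454  7.06186793]
561 0.05488843387830552 0.05684358086239466 (array([ 534.1, -248.9]), array([84.4, 67.3]), -24.207550048828125)
213 0.1969870348562294 0.20044912497732525 (array([ 534.6, -247.9]), array([44.1, 25.9]), -23.766403198242188)
```

The rim has dropped 9.7 mm at 7.1 N. I'm holding 1.5 s, then letting it up slowly.

Request:
servo_tool(delta_pos=[[0,0,0],[0,0,0],[0,0,0],[0,0,0],[0,0,0],[0,0,0],[0,0,0],[0,0,0],[0,0,0],[0,0,0],[0,0,0],[0,0,0],[0,0,0],[0,0,0],[0,0,0]], dr=[[0,0,0],[0,0,0],[0,0,0],[0,0,0],[0,0,0],[0,0,0],[0,0,0],[0,0,0],[0,0,0],[0,0,0],[0,0,0],[0,0,0],[0,0,0],[0,0,0],[0,0,0]], gripper=[0,0,0,0,0,0,0,0,0,0,0,0,0,0,0])

```text
t: 19.45
eef_pos: [0.5348, -0.2495, 0.1983]
tool_rot: [0.0, 0.978, -0.208, 0.0]
ft_force: [-2.0, -0.3, 6.1]
width: -0.0001
gripper_force: 3.6
```

Request:
servo_tool(delta_pos=[[0,0,-0.05],[0,0,-0.1],[0,0,-0.15],[0,0,-0.2],[0,0,-0.25],[0,0,-0.3],[0,0,-0.35],[0,0,-0.4],[0,0,-0.45],[0,0,-0.5],[0,0,-0.55],[0,0,-0.6],[0,0,-0.65],[0,0,-0.7],[0,0,-0.75],[0,0,-0.8],[0,0,-0.85],[0,0,-0.9],[0,0,-0.95],[0,0,-1.0]], dr=[[0,0,0],[0,0,0],[0,0,0],[0,0,0],[0,0,0],[0,0,0],[0,0,0],[0,0,0],[0,0,0],[0,0,0],[0,0,0],[0,0,0],[0,0,0],[0,0,0],[0,0,0],[0,0,0],[0,0,0],[0,0,0],[0,0,0],[0,0,0]], gripper=[0,0,0,0,0,0,0,0,0,0,0,0,0,0,0,0,0,0,0,0])

```text
t: 21.45
eef_pos: [0.5346, -0.2494, 0.2079]
tool_rot: [-0.0, 0.978, -0.208, -0.0]
ft_force: [0.5, -0.4, 2.2]
width: -0.0001
gripper_force: 1.2
```

Request:
servo_tool(delta_pos=[[0,0,-0.1],[0,0,-0.2],[0,0,-0.3],[0,0,-0.6],[0,0,-1],[0,0,-2],[0,0,-4],[0,0,-6],[0,0,-6],[0,0,-6]], dr=[[0,0,0],[0,0,0],[0,0,0],[0,0,0],[0,0,0],[0,0,0],[0,0,0],[0,0,0],[0,0,0],[0,0,0]], gripper=[0,0,0,0,0,0,0,0,0,0])

```text
t: 22.45
eef_pos: [0.5348, -0.2495, 0.2685]
tool_rot: [0.0, 0.978, -0.208, 0.001]
ft_force: [-0.4, 0.3, -0.9]
width: 0.0003
gripper_force: 0.0
```

```bash
python3 - <<'E'
from h import *
from plant import snapshot
st,s,W,Rt=wristcloud();a=snapshot("scene")
print(st['t'],st['eef_pos'],st['ft_force'])
for nm,s,W in(("wrist",s,W),("scene",a,cloud(a))):
    z=W[...,2];hsv=cv2.cvtColor(s['image'],cv2.COLOR_BGR2HSV)
    o=(hsv[...,0]>5)&(hsv[...,0]<28)&(hsv[...,1]>110)&(hsv[...,2]>80)
    near=np.hypot(W[...,0]-.5346,W[...,1]+.2495)<.07
    for lo,hi in((.045,.068),(.203,.213)):
        Q=W[o&near&(z>lo)&(z<hi)];print(nm,len(Q),np.median(Q[:,2]),rect(Q))
E
```

```text
22.45 [ 0.53477844 -0.24954703  0.26854493] [-0.3714678   0.29205388 -0.89965782]
wrist 1801 0.0646038724003508 (array([ 533.7, -248.8]), array([82.3, 66.2]), -24.062606811523438)
wrist 2009 0.20747536026774366 (array([ 534.9, -249. ]), array([40.8, 25.6]), -23.61676025390625)
scene 574 0.06459351359236393 (array([ 534.6, -248.7]), array([84.7, 66.9]), -24.795394897460938)
scene 248 0.20761115935387076 (array([ 536.2, -248.8]), array([41.2, 25.9]), -24.17486572265625)
```

The seat is back up, and the handle stands upright and untouched. I'm handing in.

```bash
python3 -c "
from plant import job_done
print(job_done())"
```

```text
the job is handed in; nothing more can be done
None
```

I set the gold-trimmed handle upright in the grey press's seat, pressed it down 9.7 mm at about 7 N for over 1.5 s, and let it come up; it was standing untouched with the seat up when I handed in at about 22 s (no verdict was returned).

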